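Make up two trolley-wheel kits on the workshop bench

ROBOT

A 6-joint arm with a two-finger parallel gripper is mounted at the origin on the work surface. World frame = base frame: x ahead of the robot, y to its left, z up, the work surface at z = 0. Lengths are in m, angles in rad, forces in N, time in s.
With the tool pointing down it reaches from about 0.325 to 0.775 m from the base axis. Payload 5.5 kg.
Tool frame: the origin (TCP) lies midway between the tips of the shut fingers; the grasp point (between the pads) lies 19 mm behind it; z points along the fingers, y is the line along which they close (so a half turn about z gives the same grasp; the last joint's range is limited). The gripper opens to 88 mm and grips with 3 to 60 N. Pads are 20 mm wide; open, the fingers measure 115 mm over their backs; the gripper's body (75 mm by 178 mm) begins 61 mm behind the grasp point.
Start: joints at [-1.348, 0.091, 1.231, -0, 1.82, -0.057], TCP at [0.166, -0.577, 0.223] pointing down, gripper open.
Joint ranges: [-2.87, 2.87], [-0.86, 2.18], [0.17, 2.46], [-1.51, 4.65], [0.06, 2.69], [-2.65, 2.65]. Speed limits (rad/s): [2.57, 2.57, 3.01, 3.14, 3.14, 3.14].

INTERFACE

Orientations are given as a unit quaternion [x, y, z, w].
In Python, from workcell import bot gives the robot as it stands.
- The arm moves only by the tool move_arm, never from a script. Its argument "steps" is one flat list of numbers, 7 for each row, row after row: the turn, a rotation vector about the world's x, y, z in degrees, then the shift along the world's x, y, z in m, then the finger opening in m, from 0 to 0.0878. In form: [wx, wy, wz, tx, ty, tz, claw, wx, wy, wz, tx, ty, tz, claw, ...]. A call has 1 to 5 rows; each row is the pose to reach, as a shift and turn from the pose commanded when the call began; what a row does not reach only later rows make up. A row lasts 1/12 s, in which the tool goes at most 41.7 mm and 7.16 degrees, less where a joint would pass 70% of its speed; a pose out of reach is approached as far as the arm can. A call with a gripper value outside its range is refused whole. The fingers move at their own pace and stop on an object; the grip force is fixed at half the most. Time passes only in rows, so rows that repeat a pose let the fingers close. It gives the time, the measured TCP pose, the force, the opening and the grip force at its end, in the units of the state.
- bot.get_obs(): the state, without advancing time (a new reading comes with each control period).
- bot.capture(name): name is "scene" or "top" or "wrist"; returns the picture (420x560x3 uint8, red, green, blue); there is no depth.
- bot.camera_info(name): a dict with "camera_matrix" (3x3 intrinsics, pixels), "view" (4x4, takes a point from world to camera coordinates). Camera axes: x right, y down, z forward; pixel columns grow to the right and rows downward; lengths in m; the calibration is good to about 2 mm. A picture is of the moment at which its call begins: read the wrist's pose just before it. camera_info takes no time and is no camera call; for the wrist camera it gives the pose at the moment of the call.
- bot.finish_job(): hands the job in; it is judged then, once.
Trained networks look in the newest picture that a camera, given by its name, has taken for a name from the list of things; names that differ only in an ending like _2 or _b are one class to them, and where a whole thing is asked for, a point or a joint stands for the part that bears it (a point fixed in the world has none). Each returns a list of dicts, best first, with "conf" (0 to 1); they miss things now and then, are a little off and sometimes report something else, mostly with a low value. They report only what shows in the picture. A call takes as long as a camera call. They do not tell look-alikes from the thing itself.
- bot.regions_of(camera, query): "mask" (420x560 bool, what is visible of it) and "point" ([column, row] in pixels, amid what is visible of it).
The state is a dict: "t": time; "q": joint angles; "qvel": joint speeds; "tau": joint torques, N m; "position": TCP position; "eef_rot": TCP orientation; "force": force on the tool from outside, world axes, zero at the start; "moment": the same for the moment, N m; "width": finger opening in m; "gripper_force": force on a finger pad.
Only numpy, scipy, OpenCV 4.12 (cv2) and the standard library are available. Lean on these libraries where they do the work, as an engineer would, in place of code of your own. Each camera call takes 0.05 s, during which the arm holds its last target. There are 200 camera calls.

TASK

Make up the two trolley-wheel kits in their trays: the green tray gets the yellow-hubbed wheel in its big square bay and the pine axle block in its narrow bay; the blue tray gets the red-hubbed wheel in its big square bay, and the aluminium bracket and the brass bush in its two narrow bays, one in each, either way round. Every part must end upright as it stood, flat on the floor of its bay, let go and at rest. Leave the spare grey-hubbed wheel, the tin and the tape measure where they are.

Things in the scene. Friction and masses are not known exactly. Their poses are not given: they have to be found in the camera images.
- tray_green: green kit tray, 165 mm long, 100 mm wide. Fixed, cannot move. Floor top 4 mm above the bench; walls and dividers 5 mm thick, 12 mm high over the bench. Origin: centre of the underside; x along the length, z up. Big square bay, 90 x 90 mm inside, centred at x = -32.5 mm, y = 0; narrow bay, 60 (x) by 90 (y) mm inside, centred at x = +47.5 mm, y = 0.
- tray_blue: blue kit tray, 230 mm long, 100 mm wide. Fixed, cannot move. Floor top 4 mm above the bench; walls and dividers 5 mm thick, 12 mm high over the bench. Origin: centre of the underside; x along the length, z up. Big square bay, 90 x 90 mm inside, centred at x = -65 mm, y = 0; two narrow bays, each 60 (x) by 90 (y) mm inside, centred at x = +15 mm and x = +80 mm, y = 0.
- wheel_yellow: black rubber-tyred trolley wheel lying flat: tyre 70 mm across and 22 mm thick, with a yellow hub disc 50 mm across on its upper face and a yellow hub boss, 28 mm across, standing up from 22 to 50 mm height. Origin: centre of its underside; z up. About 160 g.
- wheel_red: black rubber-tyred trolley wheel lying flat: tyre 70 mm across and 22 mm thick, with a red hub disc 50 mm across on its upper face and a red hub boss, 28 mm across, standing up from 22 to 50 mm height. Origin: centre of its underside; z up. About 160 g.
- wheel_grey: black rubber-tyred trolley wheel lying flat: tyre 70 mm across and 22 mm thick, with a grey hub disc 50 mm across on its upper face and a grey hub boss, 28 mm across, standing up from 22 to 50 mm height. Origin: centre of its underside; z up. The spare: to be left alone.
- axle_block: pale pine block 60 mm long (its x), 36 mm wide (its y), 50 mm high, with a dark axle hole through its width and two small dark screw holes on top; about 100 g. Origin: centre of its underside; z up. It fits a narrow bay only with its length across the tray.
- brass_bush: brass flanged bush standing on its flange: flange 44 mm across and 8 mm thick, tube 28 mm across up to 50 mm height, black bore mark on top; about 200 g. Origin: centre of its underside; z up.
- bracket: aluminium angle bracket standing on its foot plate: foot 44 mm (its x) by 40 mm (its y) and 8 mm thick, with two black holes; along the foot's -y edge an upright plate 44 mm long (x) and 8 mm thick, spanning y = -20 to -12 mm, up to 50 mm height (grip it across those 8 mm). About 110 g. Origin: centre of the foot's underside; z up.
- tin: steel tin with white label, 66 mm across, 75 mm high, standing among the stock; to be left alone. Origin: centre of its underside.
- tape_measure: black tape measure with orange round sides, 65 x 34 mm, 62 mm high, standing among the stock; to be left alone. Origin: centre of its underside.
There are look-alikes about, which are no part of the job. Leave any purple or turquoise look-alike of the wheel_yellow alone.

How it is judged:
At the end, for the whole second after the job is handed in: Each part is in its bay: wheels within 14 mm of the bay middle along each tray axis; block within 16 mm along the tray, bracket and bush (one per bay) 14 mm, all 30 mm across; underside within 4 mm of the floor, tilt under 0.1 rad, slower than 0.02 m/s and 0.2 rad/s (x of wheel_yellow in the frame of tray_green between -0.0465 and -0.0185 m and y of wheel_yellow in the frame of tray_green between -0.014 and 0.014 m and z of wheel_yellow in the frame of tray_green between 0 and 0.008 m and angle between each of wheel_yellow, axle_block, wheel_red, bracket, brass_bush's own z axis and vertical below 0.1 rad and linear speed of each of wheel_yellow, axle_block, wheel_red, bracket, brass_bush below 0.02 m/s and angular speed of each of wheel_yellow, axle_block, wheel_red, bracket, brass_bush below 0.2 rad/s and x of axle_block in the frame of tray_green between 0.0315 and 0.0635 m and y of axle_block in the frame of tray_green between -0.03 and 0.03 m and z of axle_block in the frame of tray_green between 0 and 0.008 m and x of wheel_red in the frame of tray_blue between -0.079 and -0.051 m and y of wheel_red in the frame of tray_blue between -0.014 and 0.014 m and z of wheel_red in the frame of tray_blue between 0 and 0.008 m and z of bracket in the frame of tray_blue between 0 and 0.008 m and z of brass_bush in the frame of tray_blue between 0 and 0.008 m and (((x of bracket in the frame of tray_blue between 0.001 and 0.029 m and y of bracket in the frame of tray_blue between -0.03 and 0.03 m) and (x of brass_bush in the frame of tray_blue between 0.066 and 0.094 m and y of brass_bush in the frame of tray_blue between -0.03 and 0.03 m)) or ((x of bracket in the frame of tray_blue between 0.066 and 0.094 m and y of bracket in the frame of tray_blue between -0.03 and 0.03 m) and (x of brass_bush in the frame of tray_blue between 0.001 and 0.029 m and y of brass_bush in the frame of tray_blue between -0.03 and 0.03 m)))); the robot touches nothing.
It fails at once if the grey-hubbed wheel, the tin or the tape measure is shifted by more than 20 mm or tipped over (distance of any of wheel_grey, tin, tape_measure from where it was at the start of the episode above 0.02 m or angle between any of wheel_grey, tin, tape_measure's own z axis and vertical above 0.3 rad).
It also fails if it takes over 128 s, if anything falls off the work surface, if the arm or the gripper's body presses on something with over 40 N, if the wrist force passes 120 N, or if a joint passes its speed limit or range.

## Working session

There is one attempt and no reset: what is moved stays moved. The work goes in short steps, Python scripts to look and compute and a tool call to move; the robot and the scene stay as the last step left them, time stands still between calls to the robot, and variables do not carry over. Pictures are saved under pics/ and viewed, at most 14 in all, crops included, and the job is handed in when it is done.

Besides the shell and the picture viewer there is one more tool, called as name(argument=value, ...) on one line, values as JSON. move_arm: Moves the arm, as the interface text tells. Its arguments: {"type":"object","properties":{"steps":{"type":"array","items":{"type":"number"}}},"required":["steps"]}

```bash
mkdir -p pics
python3 - <<'E'
from workcell import bot
import cv2,numpy as np
for n in("top","scene"):
    im=bot.capture(n); cv2.imwrite(f"pics/{n}0.png",im[:,:,::-1])
    ci=bot.camera_info(n); print(n,np.round(ci["camera_matrix"],1).tolist(),np.round(ci["view"],3).tolist())
o=bot.get_obs();print(o["t"],o["position"],o["eef_rot"],o["width"])
E
```

```text
top [[544.7, 0.0, 284.1], [0.0, 544.7, 195.7], [0.0, 0.0, 1.0]] [[-0.023, -1.0, 0.005, -0.001], [-0.999, 0.023, -0.042, 0.6], [0.042, -0.006, -0.999, 1.257], [0.0, 0.0, 0.0, 1.0]]
scene [[543.1, 0.0, 294.4], [0.0, 543.1, 201.8], [0.0, 0.0, 1.0]] [[0.685, 0.728, -0.012, -0.432], [0.429, -0.417, -0.801, -0.235], [-0.589, 0.544, -0.598, 1.704], [0.0, 0.0, 0.0, 1.0]]
0.1 [ 0.16564033 -0.57640949  0.22161284] [ 9.90229507e-01  1.39444444e-01 -7.07972138e-05 -8.75522327e-04] 0.08791248777890899
```

View pics/top0.png

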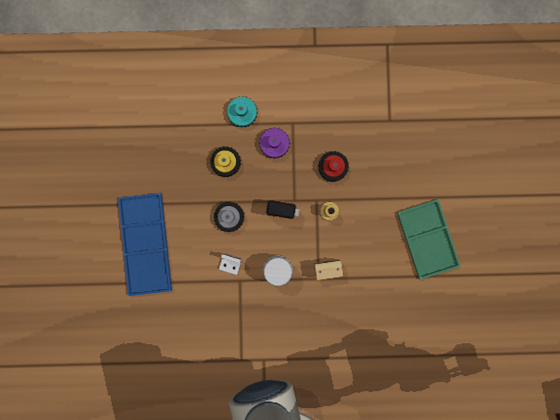

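View pics/scene0.png

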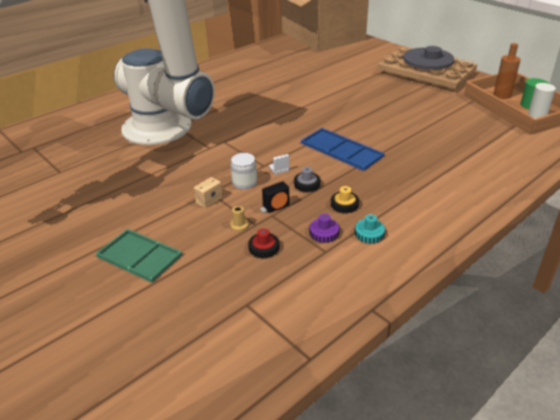

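Top view: the yellow wheel is at (225,161), red wheel (333,166), grey spare (229,216), bush (330,211), bracket (230,264) and block (329,270). The tin is at (278,271), tape (281,209), blue tray (145,245) and green tray (428,239). The turquoise (241,111) and purple (274,142) wheels are look-alikes. Only (225,161) has a yellow hub on a black tyre.

Next I'll fit model silhouettes to the network masks.

```bash
cat > fit.py <<'E'
from workcell import bot
import cv2,numpy as np
from scipy.optimize import minimize
def cyl(r,z0,z1):
    a=np.linspace(0,2*np.pi,40,endpoint=False)
    return np.array([[r*np.cos(t),r*np.sin(t),z] for t in a for z in(z0,z1)])
def box(x0,x1,y0,y1,z0,z1): return np.array([[x,y,z] for x in(x0,x1) for y in(y0,y1) for z in(z0,z1)],float)
W=[cyl(.035,0,.022),cyl(.014,.022,.05)]
M=dict(wheel_yellow=W,wheel_red=W,wheel_grey=W,axle_block=[box(-.03,.03,-.018,.018,0,.05)],
 brass_bush=[cyl(.022,0,.008),cyl(.014,0,.05)],bracket=[box(-.022,.022,-.02,.02,0,.008),box(-.022,.022,-.02,-.012,0,.05)],
 tin=[cyl(.033,0,.075)],tape_measure=[box(-.0325,.0325,-.017,.017,0,.062)],
 tray_green=[box(-.0825,.0825,-.05,.05,0,.012)],tray_blue=[box(-.115,.115,-.05,.05,0,.012)])
def proj(P,ci):
    c=P@ci["view"][:3,:3].T+ci["view"][:3,3]; p=c@ci["camera_matrix"].T; return p[:,:2]/p[:,2:]
def ray(uv,z,ci):
    R,t=ci["view"][:3,:3],ci["view"][:3,3]; d=R.T@np.linalg.solve(ci["camera_matrix"],[*uv,1]); o=-R.T@t
    return (o+d*(z-o[2])/d[2])[:2]
def render(n,x,y,a,ci,off,k,S,z=0):
    im=np.zeros((S,S),np.uint8); c,s=np.cos(a),np.sin(a)
    for P in M[n]:
        Q=P@np.array([[c,s,0],[-s,c,0],[0,0,1]])+[x,y,z]
        p=((proj(Q,ci)+.5-off)*k-.5)*16
        cv2.fillConvexPoly(im,cv2.convexHull(p.astype(np.float32)).round().astype(np.int32),1,shift=4)
    return im
def fit(n,views,z=0,near=None,sym=False):
    """views: list of (mask,ci)"""
    k=6; D=[]
    for m,ci in views:
        ys,xs=np.nonzero(m); off=np.array([xs.min()-15,ys.min()-15]); s=max(np.ptp(xs),np.ptp(ys))+30
        A=np.float32([[1,0,-off[0]],[0,1,-off[1]]])
        c=cv2.warpAffine(m.astype(np.uint8),A,(s,s)); D.append((cv2.resize(c*255,(s*k,s*k),interpolation=cv2.INTER_LINEAR)>127,ci,off,s*k))
    def cost(p):
        r=0
        for g,ci,off,S in D:
            q=render(n,*p,ci,off,k,S,z)>0; r+=1-(q&g).sum()/(q|g).sum()
        return r/len(D)
    m,ci=views[0]; ys,xs=np.nonzero(m); x,y=ray((xs.mean(),ys.mean()),.02,ci); best=None
    for a in ([0] if sym else np.radians(np.arange(0,360,30))):
        s0=np.array([[x,y,a],[x+.008,y,a],[x,y+.008,a],[x,y,a+.25]])
        r=minimize(cost,[x,y,a],method="Nelder-Mead",options=dict(initial_simplex=s0,xatol=1e-4,fatol=1e-4))
        if best is None or r.fun<best.fun: best=r
    return best.x,best.fun
E
python3 - <<'E'
from fit import *
pix=dict(wheel_yellow=(225,161),wheel_red=(333,166),wheel_grey=(229,216),axle_block=(329,270),brass_bush=(330,211),bracket=(230,264),tin=(278,271),tape_measure=(281,209),tray_green=(428,239),tray_blue=(145,245))
ims={};cis={c:bot.camera_info(c) for c in("top","scene")}
for c in cis: bot.capture(c)
for n,p in pix.items():
    R=[r for r in bot.regions_of("top",n) if np.hypot(*(np.array(r["point"])-p))<20]
    if not R: print(n,"none");continue
    t=R[0]["mask"]; sym=n[:3] in("whe","bra","tin") and n!="bracket"
    (x,y,a),f=fit(n,[(t,cis["top"])],sym=sym)
    out=[n,round(x,4),round(y,4),round(np.degrees(a),1),"iou",round(1-f,3),"r",round(np.hypot(x,y),3)]
    sp=proj(np.array([[x,y,.02]]),cis["scene"])[0]
    S=[r for r in bot.regions_of("scene",n) if np.hypot(*(np.array(r["point"])-sp))<25]
    if S:
        (X,Y,A),f=fit(n,[(S[0]["mask"],cis["scene"])],sym=sym)
        out+=["| scene",round(X,4),round(Y,4),round(np.degrees(A),1),round(1-f,3)]
    print(*out)
E
```

```text
wheel_yellow 0.6838 0.1207 11.2 iou 0.938 r 0.694 | scene 0.685 0.1227 -3.9 0.948
wheel_red 0.6675 -0.1316 -1.0 iou 0.967 r 0.68 | scene 0.6669 -0.1304 -1.1 0.935
wheel_grey 0.5555 0.1158 5.6 iou 0.914 r 0.567
axle_block 0.4289 -0.1109 97.5 iou 0.94 r 0.443 | scene 0.4287 -0.1098 97.4 0.95
brass_bush 0.5627 -0.1199 9.1 iou 0.812 r 0.575 | scene 0.5619 -0.1188 10.6 0.937
bracket 0.4453 0.1144 68.7 iou 0.871 r 0.46 | scene 0.4449 0.1147 74.5 0.928
tin 0.4323 0.0034 6.9 iou 0.936 r 0.432 | scene 0.4294 0.0063 -23.8 0.926
tape_measure 0.5684 -0.0071 79.3 iou 0.901 r 0.568 | scene 0.5698 -0.0083 81.8 0.914
tray_green 0.492 -0.3497 16.7 iou 0.981 r 0.604 | scene 0.4917 -0.3493 196.3 0.979
tray_blue 0.4959 0.3128 185.1 iou 0.983 r 0.586 | scene 0.4962 0.3149 5.6 0.954
```

Run:
```python
import cv2,numpy as np
t=cv2.imread("pics/top0.png");s=cv2.imread("pics/scene0.png")
f=lambda c:cv2.resize(c,(400,300),interpolation=cv2.INTER_CUBIC)
A=np.hstack([f(t[195:285,380:500]),f(t[142:187,200:260])]);B=np.hstack([f(t[235:295,200:280]),f(s[130:190,250:330])])
cv2.imwrite("pics/crop1.png",np.vstack([A,B]))
```

```text
(no output)
```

View pics/crop1.png

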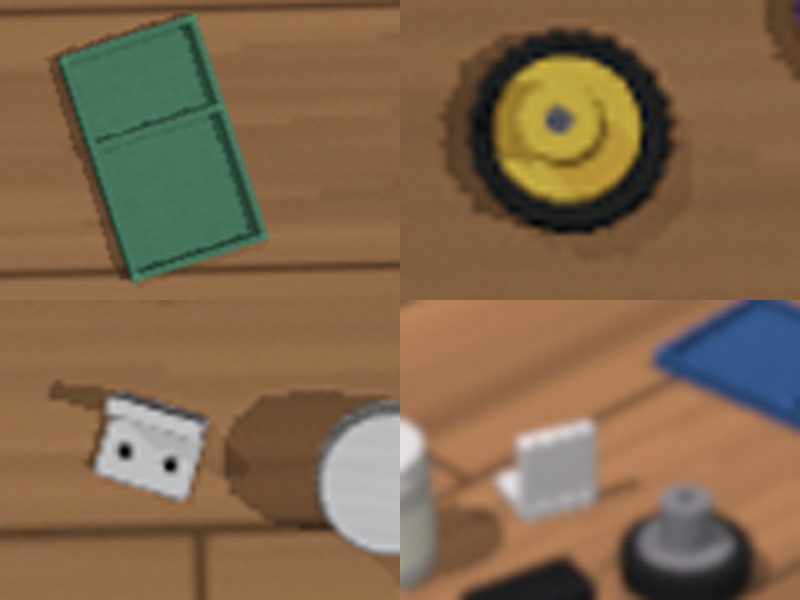

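Yellow wheel confirmed: yellow hub on a black tyre. The green tray's narrow bay is on the +x side, so its yaw is 16.5°, and the bracket's upright is on its +x side, so its yaw is about 72°. I'll start with the axle block.

move_arm(steps=[0,0,5.4,0.0175,0.031,-0.005,0.06,0,0,10.8,0.035,0.062,-0.01,0.06,0,0,16.2,0.0525,0.093,-0.015,0.06,0,0,21.6,0.07,0.124,-0.02,0.06,0,0,27,0.0875,0.155,-0.025,0.06])

```text
t: 1.62
position: [0.2536, -0.4203, 0.1974]
eef_rot: [0.93, 0.369, 0.0, 0.0]
force: [1.1, -0.2, 0.3]
width: 0.0607
gripper_force: 0.0
```

move_arm(steps=[0,0,5.4,0.0175,0.031,-0.005,0.06,0,0,10.8,0.035,0.062,-0.01,0.06,0,0,16.2,0.0525,0.093,-0.015,0.06,0,0,21.6,0.07,0.124,-0.02,0.06,0,0,27,0.0875,0.155,-0.025,0.06])

```text
t: 2.03
position: [0.3412, -0.2651, 0.1726]
eef_rot: [0.818, 0.576, 0.0, 0.0]
force: [-0.2, -0.7, -0.4]
width: 0.0597
gripper_force: 0.0
```

move_arm(steps=[0,0,5.4,0.0175,0.031,-0.005,0.06,0,0,10.8,0.035,0.062,-0.01,0.06,0,0,16.2,0.0525,0.093,-0.015,0.06,0,0,21.6,0.07,0.124,-0.02,0.06,0,0,27,0.0875,0.155,-0.025,0.06])

```text
t: 2.45
position: [0.4288, -0.11, 0.1477]
eef_rot: [0.661, 0.751, 0.0, 0.001]
force: [1.1, -0.5, -0.4]
width: 0.06
gripper_force: 0.0
```

move_arm(steps=[0,0,0,0,0,-0.035,0.06,0,0,0,0,0,-0.07,0.06,0,0,0,0,0,-0.1,0.06,0,0,0,0,0,-0.12,0.06,0,0,0,0,0,-0.13,0.06])

```text
t: 2.87
position: [0.4264, -0.1109, 0.0143]
eef_rot: [0.662, 0.749, -0.001, -0.002]
force: [0.5, 0.6, 0.6]
width: 0.0601
gripper_force: 0.0
```

move_arm(steps=[0,0,0,0,0,0,0.02,0,0,0,0,0,0,0.02,0,0,0,0,0,0,0.02,0,0,0,0,0,0,0.02,0,0,0,0,0,0,0.02])

```text
t: 3.28
position: [0.4296, -0.1122, 0.0198]
eef_rot: [0.662, 0.749, 0.001, 0.002]
force: [0.4, 0.1, 4.7]
width: 0.0359
gripper_force: 30.0
```

move_arm(steps=[0,0,0,0,0,0.01,0.02,0,0,0,0,0,0.03,0.02,0,0,0,0,0,0.055,0.02,0,0,0,0,0,0.08,0.02,0,0,0,0,0,0.1,0.02])

```text
t: 3.7
position: [0.4284, -0.1118, 0.1205]
eef_rot: [0.662, 0.749, 0.0, 0.001]
force: [0.3, -0.1, -0.5]
width: 0.0357
gripper_force: 30.0
```

move_arm(steps=[0,0,1,0.011,-0.022,0,0.02,0,0,2,0.022,-0.045,0,0.02,0,0,3,0.033,-0.067,0,0.02,0,0,4,0.044,-0.09,0,0.02,0,0,5,0.055,-0.112,0,0.02])

```text
t: 4.12
position: [0.4836, -0.2249, 0.1185]
eef_rot: [0.629, 0.778, -0.0, 0.0]
force: [-0.3, 1.3, -1.2]
width: 0.036
gripper_force: 30.0
```

move_arm(steps=[0,0,1,0.014,-0.028,0,0.02,0,0,2,0.028,-0.056,0,0.02,0,0,3,0.042,-0.084,0,0.02,0,0,4.2,0.054,-0.112,0,0.02,0,0,4.2,0.054,-0.112,0,0.02])

```text
t: 4.53
position: [0.5375, -0.3399, 0.1162]
eef_rot: [0.601, 0.799, -0.001, -0.0]
force: [-0.7, 0.2, -1.5]
width: 0.0359
gripper_force: 30.0
```

move_arm(steps=[0,0,0,0,0.001,-0.03,0.02,0,0,0,0,0.001,-0.055,0.02,0,0,0,0,0.001,-0.075,0.02,0,0,0,0,0.001,-0.087,0.02,0,0,0,0,0.001,-0.0945,0.02])

```text
t: 4.95
position: [0.536, -0.3337, 0.0234]
eef_rot: [0.6, 0.8, -0.0, -0.002]
force: [-16.3, 11.5, 38.3]
width: 0.036
gripper_force: 30.0
```

move_arm(steps=[0,0,0,0,0,-0.001,0.02,0,0,0,0,0,-0.001,0.02,0,0,0,0,0,-0.001,0.06,0,0,0,0,0,-0.001,0.06,0,0,0,0,0,-0.001,0.06])

```text
t: 5.37
position: [0.5376, -0.3349, 0.023]
eef_rot: [0.6, 0.8, 0.0, 0.001]
force: [-0.7, 0.3, 0.0]
width: 0.0521
gripper_force: 0.0
```

move_arm(steps=[0,0,0,0,0,0.02,0.06,0,0,0,0,0,0.05,0.06,0,0,0,0,0,0.08,0.06,0,0,0,0.01,0.02,0.1,0.055,0,0,0,0.025,0.045,0.1,0.055])

```text
t: 5.78
position: [0.5637, -0.2922, 0.1293]
eef_rot: [0.602, 0.799, 0.0, 0.005]
force: [0.6, -0.6, 1.0]
width: 0.0557
gripper_force: 0.0
```

move_arm(steps=[0,0,0,0.018,0.028,0,0.055,0,0,0,0.038,0.056,0,0.055,0,0,0,0.058,0.084,0,0.055,0,0,0,0.08,0.114,0,0.055,0,0,0,0.105,0.1585,0,0.055])

```text
t: 6.2
position: [0.6635, -0.1389, 0.1225]
eef_rot: [0.601, 0.799, -0.0, 0.001]
force: [1.2, -0.1, 0.7]
width: 0.0553
gripper_force: 0.0
```

```bash
cat > see.py <<'E'
import sys
from fit import *
def see(part,tray=None,z=0,cams=("top","scene")):
    T=dict(g=(.4918,-.3495,16.5),b=(.496,.3139,5.35))
    for c in cams:
        bot.capture(c); ci=bot.camera_info(c)
        for r in bot.regions_of(c,part)[:3]:
            if r["mask"].sum()<30: continue
            (x,y,a),f=fit(part,[(r["mask"],ci)],z=z,sym=part[:3]=="whe" or part=="brass_bush"); s=""
            if tray:
                X,Y,A=T[tray];A=np.radians(A);d=np.array([x-X,y-Y]);s=np.round([d@[np.cos(A),np.sin(A)],d@[-np.sin(A),np.cos(A)]],4).tolist()
            print(c,part,np.round([x,y],4),round(np.degrees(a),1),"iou",round(1-f,3),"conf",round(r["conf"],2),s)
E
python3 - <<'E'
from see import *
see("axle_block","g",.004)
see("wheel_red")
print(bot.get_obs()["position"])
cv2.imwrite("pics/w1.png",np.hstack([bot.capture("wrist")[:,:,::-1][::1]]))
E
```

```text
top axle_block [ 0.5363 -0.3336] 106.1 iou 0.953 conf 0.63 [0.0472, 0.0026]
scene axle_block [ 0.537  -0.3333] 110.1 iou 0.949 conf 0.62 [0.048, 0.0027]
top wheel_red [0.4283 0.0038] 1.5 iou 0.933 conf 0.7 
scene wheel_red [ 0.6646 -0.1293] 8.9 iou 0.909 conf 0.72 
[ 0.66205318 -0.14092503  0.12237921]
```

View pics/w1.png

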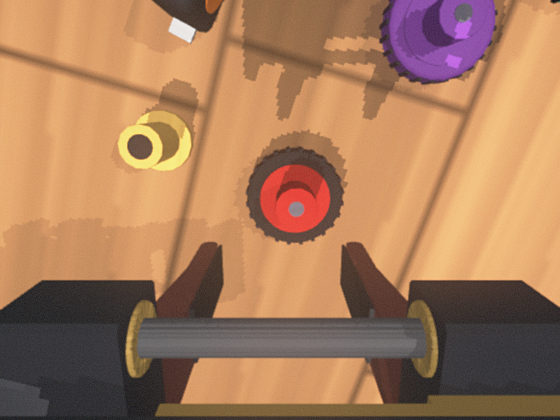

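The wrist view shows the red wheel at (296,197), slightly ahead of the finger plane, which agrees with the measurement. The block is in its bay at (0.047, 0.003).

move_arm(steps=[0,0,0,0.005,0.01,-0.02,0.055,0,0,0,0.005,0.01,-0.045,0.055,0,0,0,0.005,0.01,-0.07,0.055,0,0,0,0.005,0.01,-0.085,0.055,0,0,0,0.005,0.01,-0.094,0.055])

```text
t: 7.07
position: [0.6658, -0.1302, 0.0251]
eef_rot: [0.601, 0.799, -0.001, -0.002]
force: [0.6, 0.1, -0.7]
width: 0.0548
gripper_force: 0.0
```

move_arm(steps=[0,0,0,0,0,0,0.015,0,0,0,0,0,0,0.015,0,0,0,0,0,0,0.015,0,0,0,0,0,0,0.015,0,0,0,0,0,0,0.015])

```text
t: 7.48
position: [0.6686, -0.1297, 0.0301]
eef_rot: [0.6, 0.8, 0.001, 0.001]
force: [-0.5, -0.1, 3.2]
width: 0.0272
gripper_force: 30.0
```

move_arm(steps=[0,0,0,0,0,0.02,0.015,0,0,0,0,0,0.05,0.015,0,0,0,0,0,0.08,0.015,0,0,0,-0.008,0.015,0.105,0.015,0,0,0,-0.02,0.038,0.12,0.015])

```text
t: 7.9
position: [0.6487, -0.093, 0.1522]
eef_rot: [0.601, 0.799, 0.001, 0.003]
force: [0.9, -0.0, -1.6]
width: 0.0276
gripper_force: 30.0
```

move_arm(steps=[0,0,0,-0.017,0.032,0,0.015,0,0,0,-0.034,0.064,0,0.015,0,0,0,-0.051,0.096,0,0.015,0,0,0,-0.068,0.128,0,0.015,0,0,0,-0.085,0.16,0,0.015])

```text
t: 8.32
position: [0.5616, 0.07, 0.1486]
eef_rot: [0.6, 0.8, 0.0, 0.0]
force: [0.3, 0.9, -1.2]
width: 0.0275
gripper_force: 30.0
```

move_arm(steps=[0,0,0,-0.017,0.032,0,0.015,0,0,0,-0.034,0.064,0,0.015,0,0,0,-0.051,0.096,0,0.015,0,0,0,-0.068,0.128,0,0.015,0,0,0,-0.085,0.158,0,0.015])

```text
t: 8.73
position: [0.4765, 0.2283, 0.1487]
eef_rot: [0.6, 0.8, 0.0, 0.0]
force: [-0.2, 0.5, -0.9]
width: 0.0274
gripper_force: 30.0
```

move_arm(steps=[0,0,0,-0.017,0.03,0,0.015,0,0,0,-0.03,0.055,0,0.015,0,0,0,-0.04,0.073,0,0.015,0,0,0,-0.0455,0.083,0,0.015,0,0,0,-0.0455,0.083,0,0.015])

```text
t: 9.15
position: [0.4311, 0.3113, 0.1485]
eef_rot: [0.599, 0.801, 0.0, -0.0]
force: [0.7, 0.6, -1.5]
width: 0.0272
gripper_force: 30.0
```

move_arm(steps=[0,0,0,0,-0.002,-0.03,0.015,0,0,0,0,-0.002,-0.06,0.015,0,0,0,0,-0.002,-0.085,0.015,0,0,0,0,-0.002,-0.1,0.015,0,0,0,0,-0.002,-0.108,0.015])

```text
t: 9.57
position: [0.4316, 0.3055, 0.0372]
eef_rot: [0.601, 0.799, -0.002, -0.0]
force: [-0.5, 0.9, -2.3]
width: 0.0273
gripper_force: 30.0
```

move_arm(steps=[0,0,0,0,0,-0.003,0.015,0,0,0,0,0,-0.005,0.015,0,0,0,0,0,-0.007,0.015,0,0,0,0,0,-0.007,0.015,0,0,0,0,0,-0.007,0.055])

```text
t: 9.98
position: [0.4328, 0.308, 0.0345]
eef_rot: [0.6, 0.8, 0.001, 0.0]
force: [0.4, -0.5, 0.5]
width: 0.0313
gripper_force: 0.0
```

move_arm(steps=[0,0,0,0,0,0,0.055,0,0,0,0,0,0,0.055,0,0,0,0,0,0.01,0.055,0,0,0,0,0,0.04,0.055,0,0,0,0,0,0.08,0.055])

```text
t: 10.4
position: [0.4303, 0.3066, 0.1112]
eef_rot: [0.6, 0.8, -0.003, -0.001]
force: [0.6, 0.9, -0.2]
width: 0.0549
gripper_force: 0.0
```

move_arm(steps=[0,0,-4.3,0.0036,-0.025,0,0.045,0,0,-8.6,0.0072,-0.05,0,0.045,0,0,-12.9,0.0108,-0.075,0,0.045,0,0,-17.2,0.0144,-0.1,0,0.045,0,0,-21.5,0.018,-0.125,0,0.045])

```text
t: 10.82
position: [0.4503, 0.1817, 0.1145]
eef_rot: [0.74, 0.673, 0.001, 0.0]
force: [0.0, -0.1, 0.2]
width: 0.0449
gripper_force: 0.0
```

move_arm(steps=[0,0,-4.5,0.004,-0.025,0,0.045,0,0,-9,0.008,-0.05,0,0.045,0,0,-13,0.011,-0.073,0,0.045,0,0,-13,0.011,-0.073,0,0.045,0,0,-13,0.011,-0.073,0,0.045])

```text
t: 11.23
position: [0.4615, 0.109, 0.1142]
eef_rot: [0.811, 0.585, 0.001, 0.0]
force: [-0.2, 1.0, 0.1]
width: 0.0451
gripper_force: 0.0
```

Run:
```python
from see import *
see("wheel_red","b",.004)
see("bracket",cams=("scene","wrist"))
o=bot.get_obs();print(o["position"],o["eef_rot"])
cv2.imwrite("pics/w2.png",bot.capture("wrist")[:,:,::-1])
```

```text
top wheel_red [0.4319 0.3058] 3.8 iou 0.832 conf 0.6 [-0.0646, -0.0021]
scene wheel_red [0.4314 0.3088] 7.2 iou 0.933 conf 0.71 [-0.0648, 0.0009]
scene bracket [0.4461 0.1145] 67.6 iou 0.916 conf 0.75 
wrist bracket [0.4465 0.1138] 71.8 iou 0.975 conf 0.85 
[0.46098355 0.11031161 0.1131163 ] [ 8.09973602e-01  5.86466332e-01 -3.39329985e-05 -6.86672329e-05]
```

View pics/w2.png

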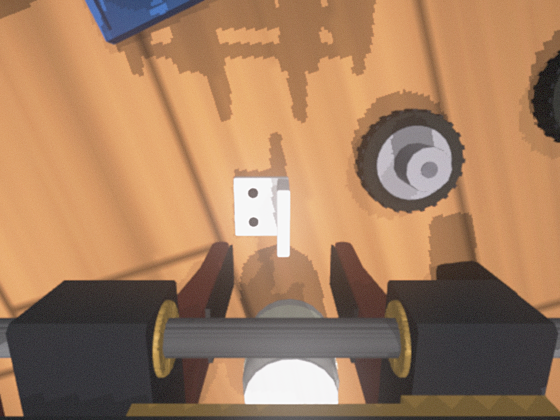

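Wrist view: the bracket's upright is at (284,215), midway between the fingers, and the grey wheel at (410,160) is clear of them.

move_arm(steps=[0,0,0,0.001,-0.001,-0.03,0.045,0,0,0,0.001,-0.001,-0.06,0.045,0,0,0,0.001,-0.001,-0.08,0.045,0,0,0,0.001,-0.001,-0.09,0.045,0,0,0,0.001,-0.001,-0.097,0.045])

```text
t: 12.1
position: [0.4613, 0.1087, 0.0146]
eef_rot: [0.81, 0.586, -0.001, -0.001]
force: [-0.2, -0.4, 0.4]
width: 0.0451
gripper_force: 0.0
```

move_arm(steps=[0,0,0,0,0,0,0,0,0,0,0,0,0,0,0,0,0,0,0,0,0,0,0,0,0,0,0,0,0,0,0,0,0,0,0])

```text
t: 12.52
position: [0.4629, 0.1088, 0.0174]
eef_rot: [0.81, 0.586, 0.001, 0.0]
force: [-0.8, -0.2, -0.2]
width: 0.0151
gripper_force: 0.0
```

move_arm(steps=[0,0,0,0,0,0,0,0,0,0,0,0,0,0,0,0,0,0,0,0,0])

```text
t: 12.77
position: [0.4625, 0.1088, 0.0169]
eef_rot: [0.81, 0.586, 0.001, 0.0]
force: [-0.4, 0.7, 4.4]
width: 0.0079
gripper_force: 30.0
```

move_arm(steps=[0,0,0,0,0,0.01,0,0,0,0,0,0,0.035,0,0,0,0,0,0,0.065,0,0,0,0,0,0,0.09,0,0,0,0,0,0,0.1,0])

```text
t: 13.18
position: [0.4635, 0.1089, 0.1205]
eef_rot: [0.81, 0.586, 0.002, 0.001]
force: [0.5, 0.2, -0.7]
width: 0.008
gripper_force: 30.0
```

move_arm(steps=[0,0,2.5,0.014,0.023,0,0,0,0,5,0.028,0.046,0,0,0,0,7.5,0.042,0.07,0,0,0,0,10,0.056,0.093,0,0,0,0,12.5,0.07,0.116,0,0])

```text
t: 13.6
position: [0.5322, 0.2256, 0.115]
eef_rot: [0.741, 0.671, -0.001, -0.0]
force: [-0.4, -0.2, -0.3]
width: 0.0079
gripper_force: 30.0
```

move_arm(steps=[0,0,3,0.018,0.028,0,0,0,0,6,0.035,0.056,0,0,0,0,9,0.05,0.082,0,0,0,0,11,0.059,0.098,0,0,0,0,11,0.059,0.098,0,0])

```text
t: 14.02
position: [0.5912, 0.3254, 0.1135]
eef_rot: [0.673, 0.74, -0.001, -0.001]
force: [0.5, -0.4, -1.2]
width: 0.008
gripper_force: 30.0
```

move_arm(steps=[0,0,0,0,0,-0.03,0,0,0,0,0,0,-0.055,0,0,0,0,0,0,-0.075,0,0,0,0,0,0,-0.085,0,0,0,0,0,0,-0.089,0])

```text
t: 14.43
position: [0.5894, 0.3214, 0.0238]
eef_rot: [0.674, 0.738, -0.003, -0.001]
force: [-0.1, -0.3, -1.5]
width: 0.0078
gripper_force: 30.0
```

move_arm(steps=[0,0,0,0,0,-0.002,0,0,0,0,0,0,-0.004,0,0,0,0,0,0,-0.006,0,0,0,0,0,0,-0.007,0,0,0,0,0,0,-0.007,0.045])

```text
t: 14.85
position: [0.5916, 0.3229, 0.0212]
eef_rot: [0.674, 0.739, 0.001, 0.0]
force: [-0.3, 0.3, -0.1]
width: 0.0118
gripper_force: 0.0
```

move_arm(steps=[0,0,0,0,0,0,0.045,0,0,0,0,0,0,0.045,0,0,0,0,0,0.01,0.045,0,0,0,0,0,0.04,0.045,0,0,0,0,0,0.08,0.045])

```text
t: 15.27
position: [0.5891, 0.3217, 0.0973]
eef_rot: [0.674, 0.739, -0.004, -0.001]
force: [1.2, 0.1, 1.4]
width: 0.0433
gripper_force: 0.0
```

Run:
```python
from see import *
see("bracket","b",.004,cams=("scene","wrist"))
o=bot.get_obs();print(o["position"],o["eef_rot"])
```

```text
scene bracket [0.5748 0.3236] 99.4 iou 0.9 conf 0.8 [0.0793, 0.0023]
scene bracket [ 0.5651 -0.0055] 254.8 iou 0.635 conf 0.28 [0.039, -0.3245]
wrist bracket [0.5747 0.3218] 95.3 iou 0.964 conf 0.66 [0.0791, 0.0005]
[0.59230935 0.32324945 0.1036055 ] [0.67408386 0.73864993 0.00249864 0.00099686]
```

move_arm(steps=[0,0,0,0.012,-0.025,0.01,0.055,0,0,0,0.024,-0.05,0.02,0.055,0,0,0,0.036,-0.076,0.02,0.055,0,0,0,0.048,-0.102,0.02,0.055,0,0,0,0.06,-0.128,0.02,0.055])

```text
t: 15.88
position: [0.6509, 0.1934, 0.1188]
eef_rot: [0.674, 0.739, -0.001, -0.001]
force: [0.2, 0.6, 0.2]
width: 0.0547
gripper_force: 0.0
```

move_arm(steps=[0,0,0,0.012,-0.025,0,0.055,0,0,0,0.024,-0.05,0,0.055,0,0,0,0.033,-0.073,0,0.055,0,0,0,0.033,-0.073,0,0.055,0,0,0,0.033,-0.073,0,0.055])

```text
t: 16.3
position: [0.6838, 0.1203, 0.1183]
eef_rot: [0.675, 0.738, -0.001, -0.001]
force: [0.3, -0.1, -0.1]
width: 0.0548
gripper_force: 0.0
```

Run:
```python
from see import *
see("wheel_yellow",cams=("wrist",))
o=bot.get_obs();print(o["position"],o["eef_rot"])
cv2.imwrite("pics/w3.png",bot.capture("wrist")[:,:,::-1])
```

```text
wrist wheel_yellow [0.8021 0.0828] 20.1 iou 0.646 conf 0.76 
wrist wheel_yellow [0.6851 0.1225] 9.6 iou 0.976 conf 0.7 
wrist wheel_yellow [0.7267 0.0054] 2.3 iou 0.428 conf 0.56 
[0.68344251 0.12231533 0.11904752] [ 6.73980842e-01  7.38748160e-01 -5.26207407e-04 -8.38841386e-04]
```

View pics/w3.png

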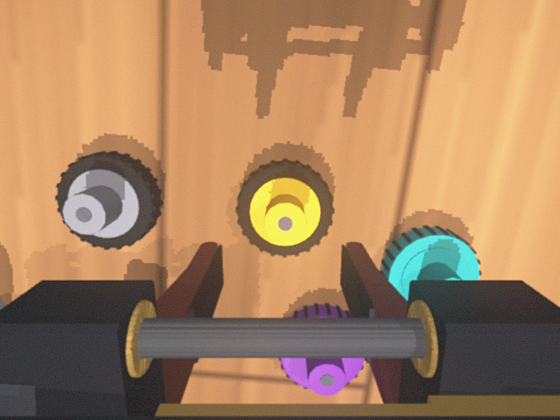

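Wrist view: the yellow hub on a black tyre is at (285,210), between the fingers. Turquoise (432,265), purple (325,345) and grey (108,200) are not the one meant.

move_arm(steps=[0,0,0,0.001,0,-0.03,0.055,0,0,0,0.001,0,-0.06,0.055,0,0,0,0.001,0,-0.078,0.055,0,0,0,0.001,0,-0.086,0.055,0,0,0,0.001,0,-0.09,0.055])

```text
t: 16.87
position: [0.6837, 0.1227, 0.0279]
eef_rot: [0.674, 0.739, -0.001, -0.001]
force: [0.5, -0.6, 0.0]
width: 0.055
gripper_force: 0.0
```

move_arm(steps=[0,0,0,0,0,0,0.015,0,0,0,0,0,0,0.015,0,0,0,0,0,0,0.015,0,0,0,0,0,0,0.015,0,0,0,0,0,0,0.015])

```text
t: 17.28
position: [0.6858, 0.1217, 0.0319]
eef_rot: [0.674, 0.739, 0.001, 0.001]
force: [0.1, 0.3, 2.7]
width: 0.0276
gripper_force: 30.0
```

move_arm(steps=[0,0,0,0,0,0.02,0.015,0,0,0,0,0,0.05,0.015,0,0,0,0,0,0.08,0.015,0,0,0,-0.006,-0.014,0.105,0.015,0,0,0,-0.018,-0.04,0.12,0.015])

```text
t: 17.7
position: [0.6683, 0.0837, 0.1539]
eef_rot: [0.673, 0.74, 0.002, 0.001]
force: [0.5, -0.4, -0.6]
width: 0.0273
gripper_force: 30.0
```

move_arm(steps=[0,0,0,-0.015,-0.032,0,0.015,0,0,0,-0.03,-0.064,0,0.015,0,0,0,-0.045,-0.096,0,0.015,0,0,0,-0.06,-0.128,0,0.015,0,0,0,-0.075,-0.16,0,0.015])

```text
t: 18.12
position: [0.5911, -0.0797, 0.1504]
eef_rot: [0.674, 0.739, 0.0, 0.0]
force: [0.7, -0.6, -1.2]
width: 0.0271
gripper_force: 30.0
```

move_arm(steps=[0,0,0,-0.015,-0.032,0,0.015,0,0,0,-0.03,-0.064,0,0.015,0,0,0,-0.045,-0.096,0,0.015,0,0,0,-0.06,-0.128,0,0.015,0,0,0,-0.075,-0.16,0,0.015])

```text
t: 18.53
position: [0.5161, -0.2398, 0.1505]
eef_rot: [0.674, 0.739, 0.0, 0.0]
force: [-0.7, 0.1, -1.8]
width: 0.027
gripper_force: 30.0
```

move_arm(steps=[0,0,0,-0.015,-0.032,0,0.015,0,0,0,-0.03,-0.064,0,0.015,0,0,0,-0.043,-0.092,0,0.015,0,0,0,-0.056,-0.12,0,0.015,0,0,0,-0.056,-0.12,0,0.015])

```text
t: 18.95
position: [0.4582, -0.363, 0.1501]
eef_rot: [0.676, 0.737, -0.001, 0.0]
force: [-0.0, 0.6, -1.8]
width: 0.0276
gripper_force: 30.0
```

move_arm(steps=[0,0,0,0,0,-0.03,0.015,0,0,0,0,0,-0.06,0.015,0,0,0,0,0,-0.085,0.015,0,0,0,0,0,-0.1,0.015,0,0,0,0,0,-0.108,0.015])

```text
t: 19.37
position: [0.46, -0.3569, 0.039]
eef_rot: [0.674, 0.739, 0.0, -0.002]
force: [0.8, -0.0, -2.4]
width: 0.0273
gripper_force: 30.0
```

move_arm(steps=[0,0,0,0,0,-0.003,0.015,0,0,0,0,0,-0.005,0.015,0,0,0,0,0,-0.007,0.015,0,0,0,0,0,-0.0075,0.015,0,0,0,0,0,-0.0075,0.055])

```text
t: 19.78
position: [0.4617, -0.3589, 0.036]
eef_rot: [0.674, 0.739, 0.0, 0.001]
force: [-0.2, 0.4, 0.7]
width: 0.0311
gripper_force: 0.0
```

move_arm(steps=[0,0,0,0,0,0,0.055,0,0,0,0,0,0,0.055,0,0,0,0,0,0.01,0.055,0,0,0,0,0,0.04,0.055,0,0,0,0,0,0.08,0.055])

```text
t: 20.2
position: [0.4595, -0.357, 0.1124]
eef_rot: [0.674, 0.739, -0.0, -0.004]
force: [0.9, -1.5, 0.7]
width: 0.0547
gripper_force: 0.0
```

Run:
```python
from see import *
see("wheel_yellow","g",.004,cams=("wrist",))
see("axle_block","g",.004,cams=("scene",))
see("brass_bush",cams=("scene",))
o=bot.get_obs();print(o["position"],o["eef_rot"])
```

```text
wrist wheel_yellow [ 0.4666 -0.367 ] 2.2 iou 0.92 conf 0.81 [-0.0291, -0.0096]
scene axle_block [ 0.536  -0.3336] 108.9 iou 0.921 conf 0.7 [0.0469, 0.0027]
scene brass_bush [ 0.5658 -0.1195] 9.4 iou 0.893 conf 0.79 
[ 0.46082034 -0.35812491  0.11415215] [ 6.74107299e-01  7.38633297e-01 -1.68934910e-05 -4.48921096e-04]
```

move_arm(steps=[0,0,0,0.012,0.028,0,0.05,0,0,0,0.024,0.056,0,0.05,0,0,0,0.036,0.084,0,0.05,0,0,0,0.048,0.112,0,0.05,0,0,0,0.06,0.14,0,0.05])

```text
t: 20.92
position: [0.5206, -0.2167, 0.1127]
eef_rot: [0.674, 0.738, -0.0, -0.002]
force: [0.6, -0.4, -0.7]
width: 0.0498
gripper_force: 0.0
```

move_arm(steps=[0,0,0,0.012,0.028,0,0.05,0,0,0,0.024,0.056,0,0.05,0,0,0,0.034,0.082,0,0.05,0,0,0,0.0415,0.0985,0,0.05,0,0,0,0.0415,0.0985,0,0.05])

```text
t: 21.33
position: [0.5628, -0.1163, 0.1127]
eef_rot: [0.673, 0.74, -0.0, -0.002]
force: [-0.1, 0.1, -0.3]
width: 0.05
gripper_force: 0.0
```

Run:
```python
from see import *
see("brass_bush",cams=("wrist",))
see("wheel_yellow","g",.004)
o=bot.get_obs();print(o["position"],o["eef_rot"])
```

```text
wrist brass_bush [ 0.5639 -0.1224] 1.8 iou 0.963 conf 0.83 
top wheel_yellow [ 0.4605 -0.3587] 6.2 iou 0.934 conf 0.72 [-0.0326, 0.0001]
top wheel_yellow [0.7997 0.0783] -1.3 iou 0.967 conf 0.71 [0.4167, 0.3228]
top wheel_yellow [0.7246 0.0053] -0.7 iou 0.962 conf 0.61 [0.3239, 0.2741]
scene wheel_yellow [0.7284 0.0033] 12.2 iou 0.936 conf 0.91 [0.327, 0.2711]
scene wheel_yellow [ 0.4583 -0.3582] 4.7 iou 0.849 conf 0.73 [-0.0346, 0.0011]
scene wheel_yellow [0.8044 0.0774] 6.4 iou 0.938 conf 0.72 [0.421, 0.3205]
[ 0.5620784  -0.12094584  0.11421605] [ 6.74661907e-01  7.38126784e-01 -3.01642166e-04 -2.66219992e-04]
```

move_arm(steps=[0,0,0,0.001,-0.001,-0.03,0.05,0,0,0,0.001,-0.001,-0.06,0.05,0,0,0,0.001,-0.001,-0.08,0.05,0,0,0,0.001,-0.001,-0.091,0.05,0,0,0,0.001,-0.001,-0.097,0.05])

```text
t: 22.05
position: [0.5623, -0.1214, 0.0155]
eef_rot: [0.675, 0.738, -0.001, -0.001]
force: [-0.4, -1.0, 0.4]
width: 0.0502
gripper_force: 0.0
```

move_arm(steps=[0,0,0,0,0,0,0.015,0,0,0,0,0,0,0.015,0,0,0,0,0,0,0.015,0,0,0,0,0,0,0.015,0,0,0,0,0,0,0.015])

```text
t: 22.47
position: [0.5647, -0.1212, 0.0196]
eef_rot: [0.674, 0.739, 0.001, 0.001]
force: [-0.0, -1.0, 3.7]
width: 0.0276
gripper_force: 30.0
```

move_arm(steps=[0,0,0,0,0,0.02,0.015,0,0,0,0,0,0.05,0.015,0,0,0,0,0,0.08,0.015,0,0,0,0,0,0.105,0.015,0,0,0,-0.002,0.02,0.12,0.015])

```text
t: 22.88
position: [0.5626, -0.1034, 0.1415]
eef_rot: [0.675, 0.738, 0.0, 0.003]
force: [0.4, -0.4, -1.5]
width: 0.0274
gripper_force: 30.0
```

move_arm(steps=[0,0,0,-0.004,0.033,0,0.015,0,0,0,-0.008,0.066,0,0.015,0,0,0,-0.012,0.099,0,0.015,0,0,0,-0.016,0.132,0,0.015,0,0,0,-0.02,0.165,0,0.015])

```text
t: 23.3
position: [0.5411, 0.0656, 0.1379]
eef_rot: [0.674, 0.739, 0.0, 0.0]
force: [0.3, 0.6, -1.6]
width: 0.0275
gripper_force: 30.0
```

move_arm(steps=[0,0,0,-0.004,0.033,0,0.015,0,0,0,-0.008,0.066,0,0.015,0,0,0,-0.012,0.099,0,0.015,0,0,0,-0.016,0.132,0,0.015,0,0,0,-0.02,0.165,0,0.015])

```text
t: 23.72
position: [0.521, 0.2308, 0.1378]
eef_rot: [0.674, 0.739, 0.0, 0.0]
force: [0.8, 0.1, -1.5]
width: 0.0274
gripper_force: 30.0
```

move_arm(steps=[0,0,0,-0.004,0.03,0,0.015,0,0,0,-0.007,0.056,0,0.015,0,0,0,-0.0106,0.076,0,0.015,0,0,0,-0.0106,0.086,0,0.015,0,0,0,-0.0106,0.086,0,0.015])

```text
t: 24.13
position: [0.5104, 0.3169, 0.1373]
eef_rot: [0.673, 0.74, -0.0, -0.0]
force: [-0.4, -0.4, -1.7]
width: 0.0277
gripper_force: 30.0
```

move_arm(steps=[0,0,0,0,0,-0.03,0.015,0,0,0,0,0,-0.06,0.015,0,0,0,0,0,-0.085,0.015,0,0,0,0,0,-0.1,0.015,0,0,0,0,0,-0.108,0.015])

```text
t: 24.55
position: [0.51, 0.3128, 0.0264]
eef_rot: [0.675, 0.738, -0.002, -0.001]
force: [0.3, -0.0, -2.2]
width: 0.0277
gripper_force: 30.0
```

move_arm(steps=[0,0,0,0,0,-0.003,0.015,0,0,0,0,0,-0.005,0.015,0,0,0,0,0,-0.007,0.015,0,0,0,0,0,-0.0075,0.015,0,0,0,0,0,-0.0075,0.042])

```text
t: 24.97
position: [0.5119, 0.3155, 0.0237]
eef_rot: [0.674, 0.739, 0.001, 0.0]
force: [0.5, 0.5, 0.3]
width: 0.0315
gripper_force: 0.0
```

move_arm(steps=[0,0,0,0,0,0,0.042,0,0,0,0,0,0,0.042,0,0,0,0,0,0.01,0.042,0,0,0,0,0,0.04,0.042,0,0,0,0,0,0.08,0.042])

```text
t: 25.38
position: [0.5091, 0.3141, 0.0998]
eef_rot: [0.674, 0.739, -0.003, -0.001]
force: [0.2, 0.9, -0.9]
width: 0.0419
gripper_force: 0.0
```

move_arm(steps=[0,0,0,0,-0.01,0.03,0.042,0,0,0,0,-0.04,0.05,0.042,0,0,0,0,-0.075,0.05,0.042,0,0,0,0,-0.11,0.05,0.042,0,0,0,0,-0.14,0.05,0.042])

```text
t: 25.8
position: [0.5112, 0.1736, 0.1542]
eef_rot: [0.674, 0.739, 0.001, 0.001]
force: [0.3, -0.1, -0.4]
width: 0.0422
gripper_force: 0.0
```

Run:
```python
from see import *
see("brass_bush","b",.004)
see("bracket","b",.004)
see("wheel_red","b",.004)
cv2.imwrite("pics/top9.png",cv2.resize(bot.capture("top")[180:310,90:480,::-1],(780,260),interpolation=cv2.INTER_CUBIC))
```

```text
scene brass_bush [0.511  0.3177] 2.7 iou 0.916 conf 0.58 [0.0153, 0.0024]
top bracket [0.5743 0.3213] 96.6 iou 0.919 conf 0.67 [0.0786, 0.0001]
scene bracket [0.4365 0.3002] 189.8 iou 0.71 conf 0.45 [-0.0606, -0.0081]
top wheel_red [0.4166 0.2931] -3.3 iou 0.171 conf 0.68 [-0.081, -0.0133]
top wheel_red [ 0.4968 -0.3254] -11.0 iou 0.21 conf 0.43 [-0.0589, -0.6366]
scene wheel_red [0.432  0.3096] 8.8 iou 0.922 conf 0.59 [-0.0642, 0.0016]
```

View pics/top9.png

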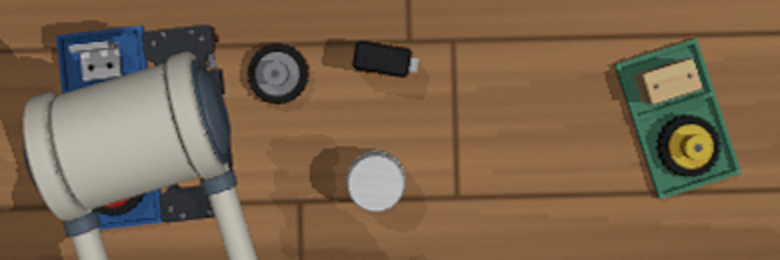

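The top view shows the green kit complete: block at (672,80) and yellow wheel at (690,147). The bracket is in the blue tray's far bay, and the scene camera fits the bush and red wheel in their own bays. The grey wheel, tin and tape look untouched.

```bash
python3 -c "
from workcell import bot
print(bot.finish_job())"
```

```text
the job is handed in; nothing more can be done
None
```

Both kits are made up and the job is handed in at about 26 s; all five parts measured inside their bays, and the grey wheel, tin and tape measure looked unmoved in the last picture (the hand-in call gave no verdict).

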